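# Set out brush and soap from the drawer behind the bottles

## Task

Set out the hand-wash things from the clear drawer box, whose drawer is blocked by the flat green bottle and the round spray can. Set both aside standing upright, pull the drawer open, lay the purple nail brush in the long trough of the white dish and the piece of soap in its soap well. Then push the drawer fully home and stand the flat bottle back in its oblong drip tray and the can in its round one.

Things in the scene. Friction and masses are not known exactly. Their poses are not given: they have to be found in the camera images.
- spray_can: Round green and white spray can with a white cap, 54 mm across, 205 mm high, about 0.29 kg, loose. Origin: centre of its underside, z up. The cap, 48 mm across, runs from z = 183 to 205 mm. Starts upright in tray_round.
- flat_bottle: Flat clear-green squeeze bottle with a green cap, 47 x 79 mm in plan (long side along its y), 230 mm high, about 0.40 kg, loose. Origin: centre of its underside, z up. On the axis sit the round cap collar, 34 mm across, z = 193 to 213 mm, and above it a spout 19 mm across to z = 229 mm. Starts upright in tray_oblong.
- nail_brush: Purple oval nail brush lying bristles down, 30 x 86 x 22 mm (long along its y), 0.07 kg, loose. Origin: centre of its underside, z up. At the start it lies in the closed drawer, seen through the clear top.
- soap_stub: Off-white rounded end of a bar of soap, 22 x 34 x 16 mm (long along its y), 0.03 kg, loose. Origin: centre of its underside, z up. At the start it lies in the closed drawer, seen through the clear top.
- tray_round: Round grey plastic drip tray, for the spray can: 74 mm across, inside 66 mm. Rim 14 mm high and 4 mm thick, floor 6 mm. Fixed; origin: centre of underside, z up. It lies before the drawer, low enough for the drawer to pass over it. The counter 90 to 130 mm nearer the robot, up to 190 mm to the left and 130 mm to the right, is bare.
- tray_oblong: Oblong grey plastic drip tray, for the flat bottle: 68 x 100 mm, inside 60 x 92 mm, long along its y. Rim 14 mm high and 4 mm thick, floor 6 mm. Fixed; origin: centre of underside, z up. It lies before the drawer, low enough for the drawer to pass over it. The counter 90 to 130 mm nearer the robot, up to 190 mm to the left and 130 mm to the right, is bare.
- wash_dish: Low white glazed dish, 116 x 118 mm, fixed; origin: centre of underside, z up. All rims are 10 mm high, the floor 4 mm. Long brush trough: inside 47 mm (x) by 108 mm (y), centred at x = +29.5, y = 0 mm in the dish's frame. Squarer soap well: inside 54 mm (x) by 64 mm (y), centred at x = -26, y = 0 mm.
- kit_drawer (a joint): Drawer of a fixed clear acrylic box (155 mm deep, 185 mm wide, 76 mm high) behind the bottles: 0 = shut, 0.115 = fully out (m). Takes 1 to 2 N, stays where it is left. Inside 163 mm wide, 140 mm deep; lined floor 29 mm, side walls 60 mm, white front 71 mm above the counter. Bottles in their trays block it after about 25 mm. The box's clear top covers it when shut.
- drawer_knob (a point): Grip point in the middle of the steel drawer knob, 50 mm above the counter; moves with the drawer. Its frame is the box's: the drawer opens along its -x. Round knob 19 mm across (23 mm at its outer end), axis along x, sticking out 32 mm from the white front; this point is 16 mm from the front. Take it from above with the fingers either side (closing along y).

How it is judged:
By the outcome, as a careful person would: the job done as asked, in the order asked, and still so for the second after the job is handed in, with the robot touching nothing.
It also fails if it takes over 144 s, if anything falls off the work surface, if the arm or the gripper's body presses on something with over 40 N, if the wrist force passes 120 N, or if a joint passes its speed limit or range.

## Robot

A 6-joint arm with a two-finger parallel gripper is mounted at the origin on a cart in front of the work surface, level with it; the furniture and walls round the work are solid. World frame = base frame: x ahead of the robot, y to its left, z up, the work surface at z = 0. Lengths are in m, angles in rad, forces in N, time in s.
With the tool pointing down it reaches from about 0.25 to 0.725 m from the base axis. Payload 4 kg.
Tool frame: the origin (TCP) lies midway between the tips of the shut fingers; the grasp point (between the pads) lies 19 mm behind it; z points along the fingers, y is the line along which they close (so a half turn about z gives the same grasp; the last joint's range is limited). The gripper opens to 85 mm and grips with 20 to 120 N. Pads are 22 mm wide; open, the fingers measure 114 mm over their backs; the gripper's body (76 mm by 85 mm) begins 54 mm behind the grasp point. The pads swing forward as they close: fully open they stand 13 mm farther back than shut.
Start: joints at [-1.194, 0.241, 0.005, 1.335, 0, 1.571], TCP at [0.184, -0.465, 0.231] pointing down, gripper open.
Joint ranges: [-2.72, 2.72], [-1.05, 1.87], [-1.09, 1.28], [-1.99, 2.15], [-1.42, 1.44], [-3.14, 3.14]. Speed limits (rad/s): [2.79, 2.79, 3.14, 3.14, 3.14, 3.14].

## Interface

Orientations are given as a unit quaternion [x, y, z, w].
In Python, from workcell import get_obs, camera, job_done, silhouettes gives the robot as it stands. The module is installed in compiled form; this text tells all that it offers.
- The arm moves only by the tool drive_tool, never from a script. Its argument "increments" is a list of rows, each a list of 3 entries, a list of its own where there are three numbers: the shift along the world's x, y, z in mm, then the turn, a rotation vector about the world's x, y, z in degrees, then the opening, from 0 (shut) to 1 (fully open). A call has 1 to 8 rows; each row shifts and turns the commanded pose from where the row before left it; what a row does not reach is not made up. A row lasts 1/12 s, in which the tool goes at most 41.7 mm and 7.16 degrees, less where a joint would pass 70% of its speed; a pose out of reach is approached as far as the arm can. A call is refused whole if a number of a shift passes 41.7 or a number of a turn 7.16, either way. A call with a gripper value outside its range is refused whole. The fingers move at their own pace and stop on an object; the grip force is fixed at half the most. Time passes only in rows, so rows that do not move let the fingers close. It gives the time, the measured TCP pose, the force, the opening and the grip force at its end, in the units of the state.
- get_obs(): the state, without advancing time (a new reading comes with each control period).
- camera(name): name is "scene" or "top"; returns a dict with "image" (384x512x3 uint8, red, green, blue), "K" (3x3 intrinsics, pixels), "view" (4x4, takes a point from world to camera coordinates). Camera axes: x right, y down, z forward; pixel columns grow to the right and rows downward; lengths in m; the calibration is good to about 2 mm. A picture is of the moment at which its call begins. There is no depth.
- job_done(): hands the job in; it is judged then, once.
Trained networks look in a picture, given as the dict that the camera call returned (one of the last four; its "shot" number tells which), for a name from the list of things; names that differ only in an ending like _2 or _b are one class to them, and where a whole thing is asked for, a point or a joint stands for the part that bears it (a point fixed in the world has none). Each returns a list of dicts, best first, with "conf" (0 to 1); they miss things now and then, are a little off and sometimes report something else, mostly with a low value. They report only what shows in the picture. A call takes as long as a camera call.
- silhouettes(query, picture): "region" (384x512 bool, what is visible of it) and "bbox" ([left, top, right, bottom] in pixels, round what is visible of it).
The state is a dict: "clock": time; "joint_pos": joint angles; "joint_vel": joint speeds; "tau": joint torques, N m; "eef_pos": TCP position; "tool_rot": TCP orientation; "ft_force": force on the tool from outside, world axes, zero at the start; "ft_torque": the same for the moment, N m; "grip_width": finger opening in m; "grasp_force": force on a finger pad.
Only numpy, scipy, OpenCV 4.12 (cv2) and the standard library are available. Lean on these libraries where they do the work, as an engineer would, in place of code of your own. Each camera call takes 0.05 s, during which the arm holds its last target. There are 200 camera calls.

## Working session

There is one attempt and no reset: what is moved stays moved. The work goes in short steps, Python scripts to look and compute and a tool call to move; the robot and the scene stay as the last step left them, time stands still between calls to the robot, and variables do not carry over. Pictures are saved under pics/ and viewed, at most 14 in all, crops included, and the job is handed in when it is done.

Besides the shell and the picture viewer there is one more tool, called after "Emit:" in YAML: its name, and indented under it one key for each argument. drive_tool: Moves the arm, as the interface text tells. Its arguments: {"type":"object","properties":{"increments":{"type":"array"}},"required":["increments"]}

```bash
mkdir -p pics
cat > h.py <<'E'
import numpy as np, cv2
from workcell import get_obs, camera, job_done, silhouettes
def ray(c,u,v):
    R=c["view"][:3,:3];t=c["view"][:3,3];o=-R.T@t
    d=R.T@np.linalg.inv(c["K"])@np.array([u,v,1.]);return o,d
def at_z(c,u,v,z):
    o,d=ray(c,u,v);return (o+d*(z-o[2])/d[2])
def proj(c,p):
    q=c["K"]@(c["view"][:3,:3]@np.array(p,float)+c["view"][:3,3]);return q[:2]/q[2]
def save(c,n): cv2.imwrite("pics/"+n,cv2.cvtColor(c["image"],cv2.COLOR_RGB2BGR))
E
python3 - <<'E'
from h import *
np.set_printoptions(precision=3,suppress=True)
ims=[]
for n in("scene","top"):
    c=camera(n);ims.append(c);print(n,"cam at",ray(c,0,0)[0],"fwd",c["view"][2,:3])
    for q in["spray_can","flat_bottle","nail_brush","soap_stub","tray_round","tray_oblong","wash_dish","kit_drawer","drawer_knob"]:
        for r in silhouettes(q,c)[:1]:
            m=r["region"];v,u=np.nonzero(m);b=r["bbox"]
            print(q,round(r["conf"],2),b,"cen",u.mean().round(1),v.mean().round(1),"z0:",at_z(c,u.mean(),v.mean(),0.0)[:2])
save(ims[0],"a.png");save(ims[1],"b.png")
E
```

```text
scene cam at [1.1   0.1   0.693] fwd [-0.662  0.23  -0.714]
spray_can 0.65 [126.2, 117.4, 176.1, 215.9] cen 148.7 165.5 z0: [0.317 0.158]
flat_bottle 0.89 [177.7, 84.1, 210.1, 192.8] cen 190.2 142.3 z0: [0.274 0.26 ]
tray_round 0.87 [135.1, 195.4, 178.4, 222.4] cen 152.6 213.0 z0: [0.452 0.138]
tray_oblong 0.79 [169.1, 168.4, 221.9, 202.0] cen 191.4 186.1 z0: [0.407 0.227]
wash_dish 0.58 [260.7, 161.5, 335.9, 214.4] cen 298.3 184.2 z0: [0.476 0.431]
drawer_knob 0.49 [187.2, 186.7, 200.1, 196.9] cen 192.4 191.3 z0: [0.422 0.225]
top cam at [0.318 0.295 0.908] fwd [ 0.209  0.009 -0.978]
spray_can 0.55 [316.8, 191.2, 360.3, 232.5] cen 336.4 212.6 z0: [0.471 0.125]
flat_bottle 0.86 [270.5, 217.2, 310.4, 253.6] cen 290.4 236.7 z0: [0.414 0.231]
tray_round 0.75 [311.2, 207.9, 339.8, 236.0] cen 321.4 226.4 z0: [0.439 0.16 ]
tray_oblong 0.85 [263.4, 231.2, 315.6, 264.9] cen 285.4 248.1 z0: [0.388 0.242]
wash_dish 0.61 [180.6, 172.1, 247.5, 235.1] cen 213.1 204.2 z0: [0.487 0.41 ]
kit_drawer 0.92 [254.1, 180.0, 326.4, 214.0] cen 292.2 198.2 z0: [0.504 0.227]
drawer_knob 0.78 [256.1, 180.0, 327.0, 213.5] cen 294.0 197.4 z0: [0.505 0.222]
```

View pics/a.png

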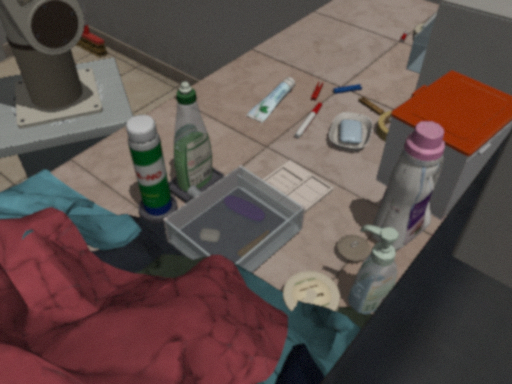

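View pics/b.png

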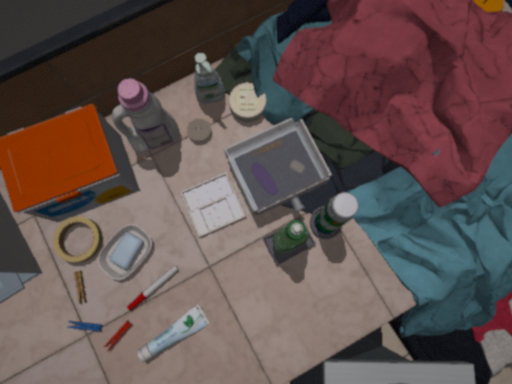

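Run:
```python
from h import *
a=cv2.imread("pics/a.png")[75:275,110:345];b=cv2.imread("pics/b.png")[105:275,170:370]
cv2.imwrite("pics/a2.png",cv2.resize(a,None,fx=3,fy=3,interpolation=cv2.INTER_CUBIC))
cv2.imwrite("pics/b2.png",cv2.resize(b,None,fx=3.5,fy=3.5,interpolation=cv2.INTER_CUBIC))
```

```text
(no output)
```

View pics/a2.png

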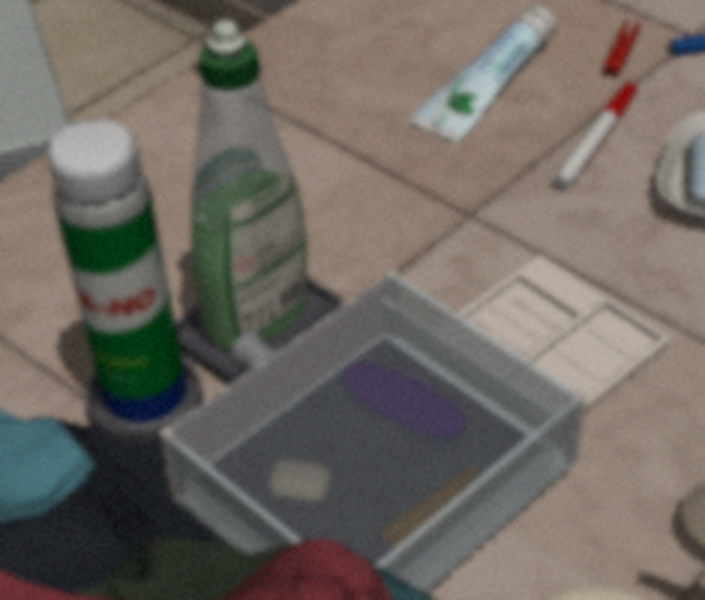

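View pics/b2.png

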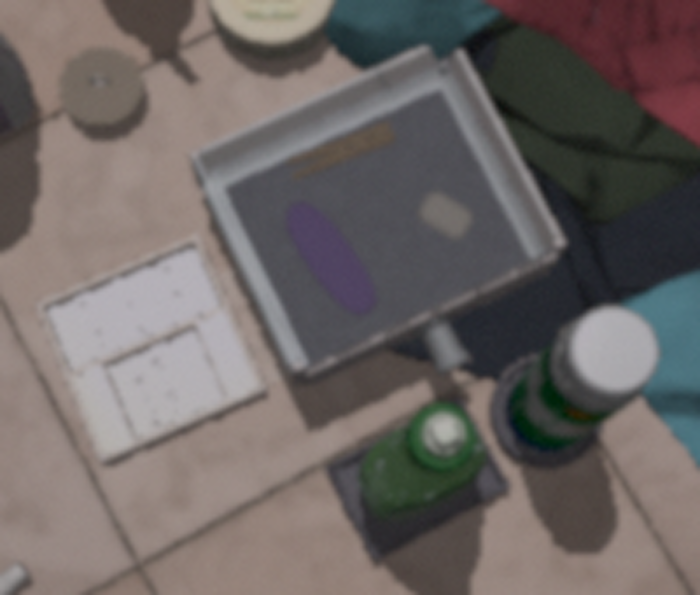

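```bash
cat > m.py <<'E'
from h import *
from scipy.optimize import least_squares
np.set_printoptions(precision=4,suppress=True)
T=camera("top");S=camera("scene")
B=lambda u,v:(T,170+u/3.5,105+v/3.5)
A=lambda u,v:(S,110+u/3,75+v/3)
def fit(name,pts,x0):
    # pts: (local xyz, (cam,u,v))
    def f(p):
        c,s=np.cos(p[2]),np.sin(p[2]);o=[]
        for l,(cam,u,v) in pts:
            o+=list(proj(cam,[p[0]+c*l[0]-s*l[1],p[1]+s*l[0]+c*l[1],l[2]])-[u,v])
        return np.array(o)
    r=least_squares(f,x0,loss="soft_l1");print(name,r.x,np.degrees(r.x[2]),"res",f(r.x).round(1))
    return r.x
X,Y,Z=.0775,.0925,.076
fit("box",[((-X,Y,.071),B(300,372)),((-X,-Y,.071),B(562,243)),((X,Y,Z),B(195,158)),((X,-Y,Z),B(440,50)),
 ((-X,Y,Z),A(392,275)),((-X,-Y,Z),A(167,432)),((X,Y,Z),A(580,405))],[.55,.24,.4])
fit("dish",[((.058,.059,.01),B(42,305)),((.058,-.059,.01),B(193,242)),((-.058,-.059,.01),B(265,393)),((-.058,.059,.01),B(105,460)),
 ((.058,.059,.01),A(668,338)),((-.058,.059,.01),A(540,258))],[.48,.41,.4])
fit("tray_o",[((-.034,.05,.014),B(378,560)),((-.034,-.05,.014),B(507,490)),((.034,.05,.014),B(330,465)),((-.034,.05,.014),A(262,255)),((-.034,.05,.014),A(342,298)),][:3],[.4,.23,.4])
for n,b,a,z in(("spout",B(447,433),A(227,33),.229),("cap",B(613,349),A(90,143),.205),("collar",B(445,437),A(230,58),.213)):
    print(n,at_z(*b,z),at_z(*a,z))
for n,b,a,z in(("soap",B(446,215),A(300,480),.029+.016),("brush",B(332,257),A(403,398),.029+.022),("knob",B(447,343),A(252,350),.05)):
    print(n,at_z(*b,z),at_z(*a,z))
print("brush ends",at_z(*B(295,203),.045),at_z(*B(368,312),.045))
# masks
for n,R,H in(("spray_can",.027,.205),):
  pass
for c in(T,S):
  for q in("tray_oblong","tray_round"):
    r=silhouettes(q,c)[0];cn=max(cv2.findContours(r["region"].astype(np.uint8),0,2)[0],key=cv2.contourArea)
    h=cv2.minAreaRect(cn);print(q,h)
E
python3 m.py
```

```text
box [0.5701 0.2653 0.4709] 26.98142405880617 res [-1.4  0.2  0.4 -0.  -2.4 -1.8  2.7 -5.8 -1.  -2.  -2.4  0.1  1.4 -3.7]
dish [0.4856 0.4086 0.4133] 23.68094860319466 res [-1.8 -1.3  2.5 -2.5  0.8 -0.3 -1.8  0.7 -0.1 -0.6 -0.5 -2.3]
tray_o [0.4023 0.2315 0.482 ] 27.6180420457427 res [-0.4  0.3  2.5 -0.2 -0.6 -0.1]
spout [0.4037 0.2344 0.229 ] [0.401  0.2386 0.229 ]
cap [0.4512 0.1471 0.205 ] [0.4421 0.1489 0.205 ]
collar [0.4037 0.234  0.213 ] [0.4021 0.2385 0.213 ]
soap [0.5674 0.218  0.045 ] [0.5777 0.2173 0.045 ]
brush [0.537  0.2909 0.051 ] [0.5432 0.2918 0.051 ]
knob [0.4828 0.2182 0.05  ] [0.473  0.2182 0.05  ]
brush ends [0.574  0.3152 0.045 ] [0.503  0.2676 0.045 ]
tray_oblong ((289.089111328125, 240.67088317871094), (31.184654235839844, 45.79403305053711), 62.44719314575195)
tray_round ((322.9796447753906, 225.20565795898438), (32.588722229003906, 22.221233367919922), 43.53120040893555)
tray_oblong ((177.7534637451172, 191.70863342285156), (26.366188049316406, 10.922296524047852), 49.76364517211914)
tray_round ((148.01998901367188, 215.6400146484375), (28.399995803833008, 11.79999828338623), 36.869895935058594)
```

Run:
```python
from h import *
np.set_printoptions(precision=4,suppress=True)
o=get_obs()
from scipy.spatial.transform import Rotation as R
r=R.from_quat(o["tool_rot"]).as_matrix();print(r,o["eef_pos"],o["grip_width"],o["joint_pos"],o["clock"])
T=camera("top")
W=lambda x,y:np.array([.570+.891*x-.454*y,.265+.454*x+.891*y])
for n,l in(("bottle",(-.265,.21)),("can",(-.265,-.15))):
    w=W(*l);print(n,w,proj(T,[*w,0]),proj(T,[*w,.2]))
for uv in((140,355),(205,312),(133,308),(175,268),(410,303),(330,355),(355,220)):print(uv,at_z(T,*uv,0))
for q,z0,z1,r in(("spray_can",.006,.211,.027),):
    for c in(T,camera("scene")):
        m=silhouettes(q,c)[0]["region"];best=[]
        for x in np.arange(.42,.48,.002):
            for y in np.arange(.12,.175,.002):
                t=np.linspace(0,6.28,24);P=[[x+rr*np.cos(a),y+rr*np.sin(a),z] for rr,z in((.027,.006),(.027,.189),(.024,.211)) for a in t]
                h=cv2.convexHull(np.array([proj(c,p) for p in P],np.float32)).astype(np.int32)
                k=np.zeros(m.shape,np.uint8);cv2.fillConvexPoly(k,h,1);k=k>0
                best.append(((k&m).sum()/(k|m).sum(),x,y))
        print(sorted(best)[-3:])
```

```text
[[ 0.9298  0.3679 -0.    ]
 [ 0.3679 -0.9298  0.    ]
 [ 0.     -0.     -1.    ]] [ 0.184  -0.4649  0.2313] 0.08523956976916622 [-1.194   0.2406  0.005   1.3352  0.      1.5708] 1.3
bottle [0.2385 0.3318] [244.1926 316.1622] [239.17   326.8811]
can [0.402 0.011] [387.3622 243.4964] [422.1561 233.6461]
(140, 355) [0.1547 0.5539 0.    ]
(205, 312) [0.2459 0.418  0.    ]
(133, 308) [0.2517 0.577  0.    ]
(175, 268) [0.3397 0.4897 0.    ]
(410, 303) [ 0.2724 -0.032   0.    ]
(330, 355) [0.1617 0.1459 0.    ]
(355, 220) [0.4546 0.0824 0.    ]
[(np.float64(0.9311424100156495), np.float64(0.45), np.float64(0.14800000000000002)), (np.float64(0.9500396510705789), np.float64(0.448), np.float64(0.15000000000000002)), (np.float64(0.9501187648456056), np.float64(0.448), np.float64(0.14800000000000002))]
[(np.float64(0.9148550724637681), np.float64(0.452), np.float64(0.14800000000000002)), (np.float64(0.9163879598662207), np.float64(0.446), np.float64(0.15000000000000002)), (np.float64(0.9166666666666666), np.float64(0.452), np.float64(0.15000000000000002))]
```

Emit:
drive_tool:
  increments:
    - [[0, 0, 35], [0, 0, 0.7], 1]
    - [[0, 0, 35], [0, 0, 0.7], 1]
    - [[11, 35, 0], [0, 0, 0.7], 1]
    - [[11, 35, 0], [0, 0, 0.7], 1]
    - [[11, 35, 0], [0, 0, 0.7], 1]
    - [[11, 35, 0], [0, 0, 0.7], 1]
    - [[11, 35, 0], [0, 0, 0.7], 1]
    - [[11, 35, 0], [0, 0, 0.5], 1]

```text
clock: 2.17
eef_pos: [0.25, -0.2533, 0.3014]
tool_rot: [0.972, 0.233, 0.0, 0.0]
ft_force: [0.1, -0.5, -0.1]
grip_width: 0.0856
grasp_force: 0.0
```

Emit:
drive_tool:
  increments:
    - [[11, 35, 0], [0, 0, 0], 1]
    - [[11, 35, 0], [0, 0, 0], 1]
    - [[11, 35, 0], [0, 0, 0], 1]
    - [[11, 35, 0], [0, 0, 0], 1]
    - [[11, 35, 0], [0, 0, 0], 1]
    - [[11, 35, 0], [0, 0, 0], 1]
    - [[11, 35, 0], [0, 0, 0], 1]
    - [[11, 35, 0], [0, 0, 0], 1]

```text
clock: 2.83
eef_pos: [0.3381, 0.0269, 0.3017]
tool_rot: [0.972, 0.233, 0.001, 0.0]
ft_force: [1.1, -0.4, -0.1]
grip_width: 0.0856
grasp_force: 0.0
```

Emit:
drive_tool:
  increments:
    - [[11, 35, 0], [0, 0, 0], 1]
    - [[11, 35, 0], [0, 0, 0], 1]
    - [[11, 35, 0], [0, 0, 0], 1]
    - [[11, 35, 0], [0, 0, 0], 1]
    - [[11, 35, 0], [0, 0, 0], 1]
    - [[0, 0, 0], [0, 0, 0], 1]
    - [[0, 0, 0], [0, 0, 0], 1]

```text
clock: 3.42
eef_pos: [0.3929, 0.2015, 0.3006]
tool_rot: [0.972, 0.235, -0.001, 0.0]
ft_force: [-0.2, -0.3, -1.1]
grip_width: 0.0854
grasp_force: 0.0
```

Emit:
drive_tool:
  increments:
    - [[10, 36, 0], [0, 0, 0], 1]
    - [[0, 0, -30], [0, 0, 0], 1]
    - [[0, 0, -30], [0, 0, 0], 1]
    - [[0, 0, -30], [0, 0, 0], 1]
    - [[0, 0, -24], [0, 0, 0], 1]
    - [[0, 0, 0], [0, 0, 0], 1]
    - [[0, 0, 0], [0, 0, 0], 0]
    - [[0, 0, 0], [0, 0, 0], 0]

```text
clock: 4.08
eef_pos: [0.4108, 0.2227, 0.1891]
tool_rot: [0.97, 0.242, -0.0, -0.006]
ft_force: [-0.2, 1.0, 1.9]
grip_width: 0.064
grasp_force: 1.3
```

Emit:
drive_tool:
  increments:
    - [[0, 0, 0], [0, 0, 0], 0]
    - [[0, 0, 0], [0, 0, 0], 0]
    - [[0, 0, 0], [0, 0, 0], 0]
    - [[0, 0, 0], [0, 0, 0], 0]
    - [[0, 0, 0], [0, 0, 0], 0]
    - [[0, 0, 0], [0, 0, 0], 0]

```text
clock: 4.58
eef_pos: [0.4109, 0.2246, 0.1895]
tool_rot: [0.97, 0.243, 0.001, -0.007]
ft_force: [-1.5, 1.7, 6.3]
grip_width: 0.0332
grasp_force: 56.6
```

Run:
```python
from h import *
a=camera("scene");b=camera("top")
i=np.hstack([cv2.resize(a["image"][40:240,100:300],(400,400)),cv2.resize(b["image"][150:300,220:370],(400,400))])
save({"image":i},"c.png")
```

```text
(no output)
```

View pics/c.png

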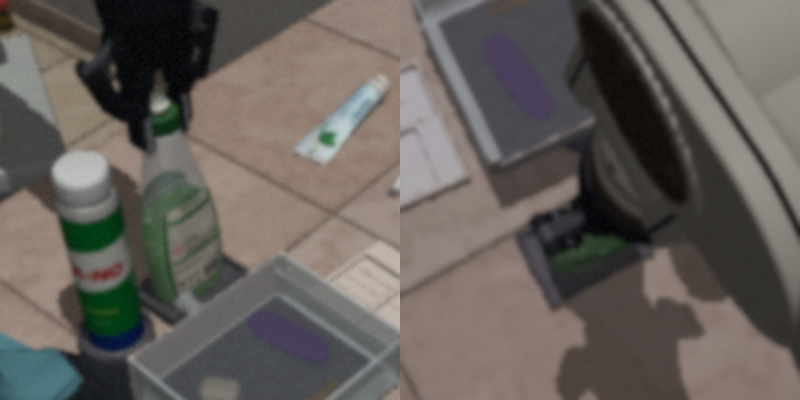

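Run:
```python
from h import *
o=get_obs()
for k in o: print(k,np.round(o[k],3))
```

```text
clock 4.683
joint_pos [ 0.491  0.198 -0.161  1.207  0.014  3.142]
joint_vel [-0.001 -0.     0.001 -0.001  0.001 -0.002]
tau [-1.2830e+00 -3.1412e+01  2.2216e+01 -1.0000e-01 -1.0850e+00 -4.0000e-03]
eef_pos [0.411 0.225 0.19 ]
tool_rot [ 0.97   0.243  0.001 -0.007]
ft_force [-2.168  1.546  6.025]
ft_torque [ 0.756  0.448 -0.016]
grasp_force 56.573
grip_width 0.033
```

Emit:
drive_tool:
  increments:
    - [[0, 0, 15], [0, 0, 0], 0]
    - [[0, 0, 25], [0, 0, 0], 0]
    - [[0, 0, 30], [0, 0, 0], 0]
    - [[0, 0, 0], [0, 0, 7], 0]
    - [[0, 0, 0], [0, 0, 7], 0]
    - [[0, 0, 0], [0, 0, 7], 0]
    - [[0, 0, 0], [0, 0, 7], 0]
    - [[0, 0, 0], [0, 0, 0], 0]

```text
clock: 5.35
eef_pos: [0.4097, 0.2226, 0.257]
tool_rot: [0.882, 0.471, -0.003, -0.005]
ft_force: [-0.1, -0.1, -3.8]
grip_width: 0.0325
grasp_force: 57.6
```

Emit:
drive_tool:
  increments:
    - [[-24, 27, 0], [0, 0, 6], 0]
    - [[-24, 27, 0], [0, 0, 6], 0]
    - [[-24, 27, 0], [0, 0, 0], 0]
    - [[-24, 27, 0], [0, 0, 0], 0]
    - [[-24, 27, 0], [0, 0, 0], 0]
    - [[0, 0, -30], [0, 0, 0], 0]
    - [[0, 0, -28], [0, 0, 0], 0]
    - [[0, 0, 0], [0, 0, 0], 0]

```text
clock: 6.02
eef_pos: [0.2865, 0.3551, 0.194]
tool_rot: [0.829, 0.56, -0.009, -0.003]
ft_force: [-1.7, -2.2, -5.1]
grip_width: 0.0321
grasp_force: 61.9
```

Emit:
drive_tool:
  increments:
    - [[0, 0, -3], [0, 0, 0], 0]
    - [[0, 0, -3], [0, 0, 0], 0]
    - [[0, 0, -2], [0, 0, 0], 0]
    - [[0, 0, 0], [0, 0, 0], 0]
    - [[0, 0, 0], [0, 0, 0], 0]

```text
clock: 6.43
eef_pos: [0.2908, 0.3583, 0.1924]
tool_rot: [0.829, 0.559, -0.002, -0.005]
ft_force: [-0.3, 0.1, -4.7]
grip_width: 0.0322
grasp_force: 62.0
```

Emit:
drive_tool:
  increments:
    - [[0, 0, -4], [0, 0, 0], 0]
    - [[0, 0, -3], [0, 0, 0], 0]
    - [[0, 0, 0], [0, 0, 0], 0]
    - [[0, 0, 0], [0, 0, 0], 0]

```text
clock: 6.77
eef_pos: [0.2898, 0.3577, 0.1841]
tool_rot: [0.829, 0.56, -0.004, -0.005]
ft_force: [-0.0, -0.4, -4.0]
grip_width: 0.0321
grasp_force: 62.0
```

Emit:
drive_tool:
  increments:
    - [[0, 0, -2], [0, 0, 0], 0]
    - [[0, 0, 0], [0, 0, 0], 0]
    - [[0, 0, 0], [0, 0, 0], 0]

```text
clock: 7.02
eef_pos: [0.2902, 0.3585, 0.1835]
tool_rot: [0.828, 0.56, -0.002, -0.005]
ft_force: [-1.3, -0.5, 4.3]
grip_width: 0.032
grasp_force: 63.2
```

Emit:
drive_tool:
  increments:
    - [[0, 0, 0], [0, 0, 0], 1]
    - [[0, 0, 0], [0, 0, 0], 1]
    - [[0, 0, 0], [0, 0, 0], 1]
    - [[0, 0, 0], [0, 0, 0], 1]
    - [[0, 0, 0], [0, 0, 0], 1]
    - [[0, 0, 20], [0, 0, 0], 1]
    - [[0, 0, 30], [0, 0, 0], 1]
    - [[0, 0, 32], [0, 0, 0], 1]

```text
clock: 7.68
eef_pos: [0.2893, 0.3571, 0.264]
tool_rot: [0.829, 0.56, -0.005, -0.004]
ft_force: [0.3, 0.3, -0.4]
grip_width: 0.0853
grasp_force: 0.0
```

Emit:
drive_tool:
  increments:
    - [[9, -11, 0], [0, 0, 7], 1]
    - [[9, -11, 0], [0, 0, 7], 1]
    - [[9, -11, 0], [0, 0, 7], 1]
    - [[9, -11, 0], [0, 0, 7], 1]
    - [[9, -11, 0], [0, 0, 7], 1]
    - [[9, -11, 0], [0, 0, 7], 1]
    - [[9, -11, 0], [0, 0, 7], 1]
    - [[9, -11, 0], [0, 0, 7], 1]

```text
clock: 8.35
eef_pos: [0.3624, 0.2694, 0.2642]
tool_rot: [0.466, 0.885, -0.005, -0.003]
ft_force: [0.4, 0.9, 0.6]
grip_width: 0.0851
grasp_force: 0.0
```

Emit:
drive_tool:
  increments:
    - [[9, -11, 0], [0, 0, 7], 1]
    - [[9, -11, 0], [0, 0, 7], 1]
    - [[9, -11, 0], [0, 0, 7], 1]
    - [[9, -11, 0], [0, 0, 7], 1]
    - [[9, -11, 0], [0, 0, 7], 1]
    - [[9, -11, 0], [0, 0, 7], 1]
    - [[9, -11, 0], [0, 0, 7], 1]
    - [[9, -11, 0], [0, 0, 7], 1]

```text
clock: 9.02
eef_pos: [0.4344, 0.1814, 0.2642]
tool_rot: [-0.004, 1.0, -0.006, 0.0]
ft_force: [-0.2, 0.3, -1.4]
grip_width: 0.0857
grasp_force: 0.0
```

Emit:
drive_tool:
  increments:
    - [[9, -11, 0], [0, 0, 7], 1]
    - [[5, -11, 0], [0, 0, 7], 1]
    - [[0, -11, 0], [0, 0, 7], 1]
    - [[0, 0, 0], [0, 0, 5], 1]
    - [[0, 0, 0], [0, 0, 0], 1]
    - [[0, 0, 0], [0, 0, 0], 1]

```text
clock: 9.52
eef_pos: [0.448, 0.1489, 0.2642]
tool_rot: [-0.225, 0.974, -0.006, 0.001]
ft_force: [-0.2, -0.7, -0.0]
grip_width: 0.0856
grasp_force: 0.0
```

Run:
```python
from h import *
np.set_printoptions(precision=4,suppress=True)
c=camera("scene");save(c,"d.png");o=get_obs();print(o["eef_pos"],o["tool_rot"],o["joint_pos"])
for r in silhouettes("flat_bottle",c)[:1]:print(r["conf"],r["bbox"])
print(proj(c,[.29,.358,.229]),proj(c,[.29,.358,0]))
```

```text
[0.448  0.1491 0.2643] [-0.2248  0.9744 -0.0057  0.0014] [ 0.3288  0.1716  0.0035  1.4011 -0.0117 -0.1247]
0.74 [223.8, 45.6, 243.6, 148.5]
[231.8624  42.83  ] [234.5664 136.9689]
```

View pics/d.png

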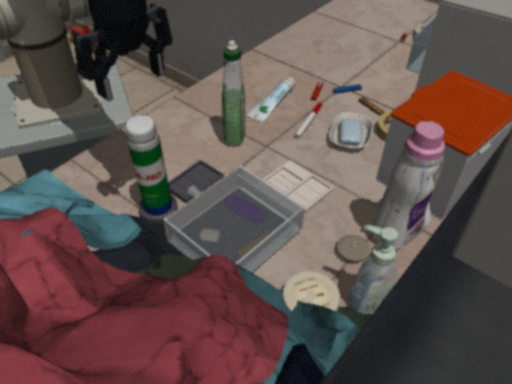

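Emit:
drive_tool:
  increments:
    - [[0, 0, -30], [0.6, 0.3, 1], 1]
    - [[0, 0, -30], [0, 0, 0], 1]
    - [[0, 0, -30], [0, 0, 0], 1]
    - [[0, 0, -24], [0, 0, 0], 1]
    - [[0, 0, 0], [0, 0, 0], 1]
    - [[0, 0, 0], [0, 0, 0], 0]
    - [[0, 0, 0], [0, 0, 0], 0]
    - [[0, 0, 0], [0, 0, 0], 0]

```text
clock: 10.28
eef_pos: [0.4495, 0.1497, 0.1524]
tool_rot: [-0.234, 0.972, 0.0, 0.002]
ft_force: [-2.2, -2.6, 29.5]
grip_width: 0.0519
grasp_force: 32.6
```

Emit:
drive_tool:
  increments:
    - [[0, 0, 0], [0, 0, 0], 0]
    - [[0, 0, 0], [0, 0, 0], 0]
    - [[0, 0, 0], [0, 0, 0], 0]
    - [[0, 0, 0], [0, 0, 0], 0]

```text
clock: 10.62
eef_pos: [0.4496, 0.1498, 0.1529]
tool_rot: [-0.234, 0.972, 0.0, 0.003]
ft_force: [-1.3, 1.3, 6.7]
grip_width: 0.0504
grasp_force: 63.0
```

Emit:
drive_tool:
  increments:
    - [[0, 0, 15], [0, 0, 0], 0]
    - [[0, 0, 25], [0, 0, 0], 0]
    - [[-15, -12, 10], [0, 0, 0], 0]
    - [[-25, -22, 0], [0, 0, 0], 0]
    - [[-25, -22, 0], [0, 0, 0], 0]
    - [[-25, -22, 0], [0, 0, 0], 0]
    - [[-25, -22, 0], [0, 0, 0], 0]
    - [[-10, -8, 0], [0, 0, 0], 0]

```text
clock: 11.28
eef_pos: [0.3192, 0.0391, 0.2003]
tool_rot: [-0.234, 0.972, -0.001, -0.001]
ft_force: [-0.1, 0.2, -3.0]
grip_width: 0.051
grasp_force: 63.5
```

Emit:
drive_tool:
  increments:
    - [[0, 0, -20], [0, 0, 0], 0]
    - [[0, 0, -20], [0, 0, 0], 0]
    - [[0, 0, -8], [0, 0, 0], 0]
    - [[0, 0, 0], [0, 0, 0], 0]
    - [[0, 0, 0], [0, 0, 0], 0]

```text
clock: 11.7
eef_pos: [0.3231, 0.0411, 0.1527]
tool_rot: [-0.234, 0.972, -0.0, -0.0]
ft_force: [-0.7, -0.1, -2.3]
grip_width: 0.0508
grasp_force: 63.5
```

Emit:
drive_tool:
  increments:
    - [[0, 0, -3], [0, 0, 0], 0]
    - [[0, 0, -2], [0, 0, 0], 0]
    - [[0, 0, 0], [0, 0, 0], 0]
    - [[0, 0, 0], [0, 0, 0], 0]

```text
clock: 12.03
eef_pos: [0.3232, 0.0411, 0.1476]
tool_rot: [-0.234, 0.972, -0.0, 0.0]
ft_force: [-0.0, 0.2, -2.2]
grip_width: 0.0507
grasp_force: 63.5
```

Emit:
drive_tool:
  increments:
    - [[0, 0, -2], [0, 0, 0], 0]
    - [[0, 0, 0], [0, 0, 0], 0]
    - [[0, 0, 0], [0, 0, 0], 0]

```text
clock: 12.28
eef_pos: [0.3243, 0.0414, 0.1469]
tool_rot: [-0.234, 0.972, 0.0, 0.002]
ft_force: [-1.8, -0.8, 8.8]
grip_width: 0.0507
grasp_force: 64.7
```

Emit:
drive_tool:
  increments:
    - [[0, 0, 0], [0, 0, 0], 1]
    - [[0, 0, 0], [0, 0, 0], 1]
    - [[0, 0, 0], [0, 0, 0], 1]
    - [[0, 0, 0], [0, 0, 0], 1]
    - [[0, 0, 20], [0, 0, 0], 1]
    - [[0, 0, 40], [0, 0, 0], 1]
    - [[0, 0, 40], [0, 0, 0], 1]
    - [[0, 0, 0], [0, 0, 0], 1]

```text
clock: 12.95
eef_pos: [0.3268, 0.0415, 0.2518]
tool_rot: [-0.234, 0.972, -0.001, 0.006]
ft_force: [1.1, 0.5, -0.2]
grip_width: 0.0854
grasp_force: 0.0
```

Run:
```python
from h import *
a=camera("scene");b=camera("top")
i=np.hstack([cv2.resize(a["image"][155:275,160:340],(396,264),interpolation=2),cv2.resize(b["image"][110:255,165:350],(396,310),interpolation=2)[:264]])
i=np.vstack([cv2.resize(a["image"][145:275,160:340],(792,572),interpolation=2)]);save({"image":i},"e.png")
i=cv2.resize(b["image"][115:260,160:345],(740,580),interpolation=2);save({"image":i},"f.png")
print(get_obs()["eef_pos"])
```

```text
[0.3242646  0.04114755 0.24671842]
```

View pics/e.png

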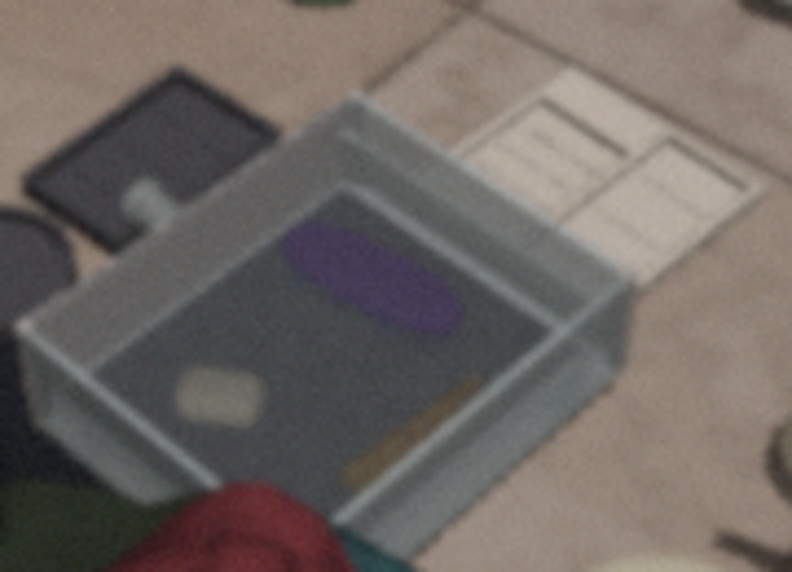

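View pics/f.png

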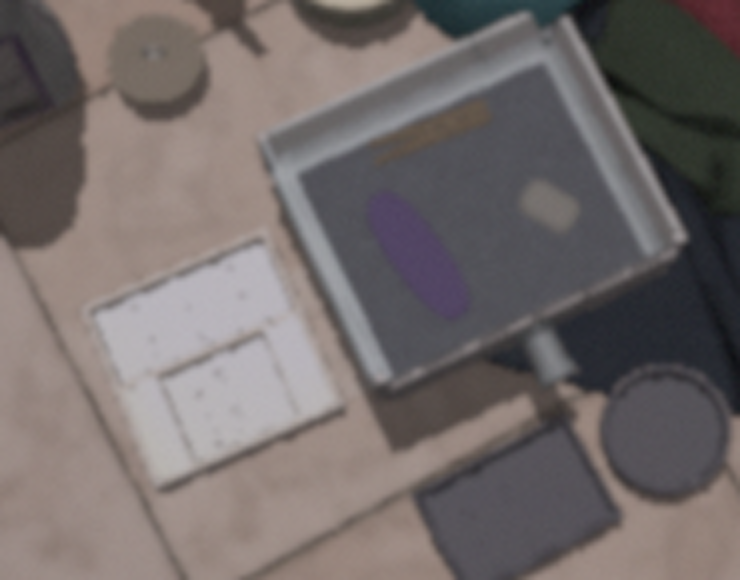

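```bash
sed -i '/^X,Y,Z=/,$d' m.py; sed -i 's#^B=.*#B=lambda u,v:(T,160+u/4,115+v/4)#;s#^A=.*#A=lambda u,v:(S,160+u/4.4,145+v/4.4)#' m.py
cat > m2.py <<'E'
from m import *
X,Y,Z=.0775,.0925,.076
fit("box",[((-X,Y,Z),B(383,388)),((-X,-Y,Z),B(685,238)),((X,Y,Z),B(262,135)),
 ((-X,Y,Z),A(357,92)),((-X,-Y,Z),A(18,328)),((X,Y,Z),A(632,280))],[.55,.24,.4])
D=[((.058,.059,.01),B(88,305)),((.058,-.059,.01),B(266,237)),((-.058,-.059,.01),B(343,408)),((-.058,.059,.01),B(160,488)),
 ((.058,.059,.01),A(768,185)),((-.058,.059,.01),A(572,68))]
fit("dish",D,[.48,.41,.4]);fit("dishT",D[:4],[.48,.41,.4])
O=[((.034,.05,.014),B(417,492)),((.034,-.05,.014),B(572,420)),((-.034,-.05,.014),B(620,518)),
((-.034,.05,.014),A(180,68)),((-.034,-.05,.014),A(25,185)),((.034,-.05,.014),A(108,250)),((.034,.05,.014),A(278,132))]
fit("tray",O,[.4,.23,.4]);fit("trayT",O[:3],[.4,.23,.4])
for n,b,a,z in(("knob",(551,353),(147,205),.05),("brush",(419,254),(370,278),.046),("soap",(549,205),(219,396),.04)):
    print(n,at_z(*B(*b),z),at_z(*A(*a),z))
for n,b,z in(("round",(666,432),.014),("br1",(380,195),.046),("br2",(458,315),.046),("kout",(565,370),.05),("kin",(540,340),.05),("s1",(527,185),.04),("s2",(572,226),.04)):print(n,at_z(*B(*b),z))
E
python3 m2.py
```

```text
box [0.5708 0.2635 0.4585] 26.271814544034665 res [-1.3 -1.6  0.8 -0.4 -1.1 -1.3 -1.5 -0.8 -1.8 -0.5  0.5 -1.2]
dish [0.4858 0.4095 0.4174] 23.915998274504634 res [-2.2 -0.4  0.6 -2.7  0.5 -0.2 -2.1  0.1 -1.6 -0.2 -0.3 -1.8]
dishT [0.4848 0.4076 0.4239] 24.28959974890222 res [-1.5  0.3  1.2 -2.4  1.3  0.  -1.1  0.6]
tray [0.4043 0.2329 0.4573] 26.203156864983427 res [-1.1 -1.8  0.  -2.7  1.7  0.1 -0.3 -1.  -2.6 -3.2  1.1 -0.7  0.1  0. ]
trayT [0.401  0.2327 0.4713] 27.000699903503367 res [-1.   0.  -0.2 -1.4  1.9  1.2]
knob [0.4822 0.2181 0.05  ] [0.4724 0.2173 0.05  ]
brush [0.5381 0.2911 0.046 ] [0.5399 0.2925 0.046 ]
soap [0.5693 0.218  0.04  ] [0.5736 0.2178 0.04  ]
round [0.4447 0.1502 0.014 ]
br1 [0.572  0.3135 0.046 ]
br2 [0.5036 0.2691 0.046 ]
kout [0.4729 0.2105 0.05  ]
kin [0.4894 0.2241 0.05  ]
s1 [0.5809 0.2304 0.04  ]
s2 [0.5572 0.2051 0.04  ]
```

Emit:
drive_tool:
  increments:
    - [[26, 30, 0], [0, 0, 0], 0.5]
    - [[26, 30, 0], [0, 0, 0], 0.5]
    - [[26, 30, 0], [0, 0, 0], 0.5]
    - [[26, 30, 0], [0, 0, 0], 0.5]
    - [[26, 30, 0], [0, 0, 0], 0.5]
    - [[29, 28, 0], [0, 0, 0], 0.5]
    - [[0, 0, -35], [0, 0, 0], 0.5]
    - [[0, 0, -35], [0, 0, 0], 0.5]

```text
clock: 13.82
eef_pos: [0.4851, 0.2217, 0.1743]
tool_rot: [-0.235, 0.972, 0.0, 0.002]
ft_force: [-0.8, -0.5, -1.2]
grip_width: 0.0425
grasp_force: 0.0
```

Emit:
drive_tool:
  increments:
    - [[0, 0, -35], [0, 0, 0], 0.5]
    - [[0, 0, -25], [0, 0, 0], 0.5]
    - [[0, 0, 0], [0, 0, 0], 0.5]
    - [[0, 0, 0], [0, 0, 0], 0.5]

```text
clock: 14.15
eef_pos: [0.4796, 0.2179, 0.1127]
tool_rot: [-0.234, 0.972, -0.001, -0.003]
ft_force: [-0.4, -0.1, 0.8]
grip_width: 0.0426
grasp_force: 0.0
```

Run:
```python
from h import *
a=camera("scene");b=camera("top")
i=np.hstack([cv2.resize(a["image"][120:260,100:240],(400,400),interpolation=2),cv2.resize(b["image"][130:270,230:370],(400,400),interpolation=2)])
save({"image":i},"g.png")
```

```text
(no output)
```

View pics/g.png

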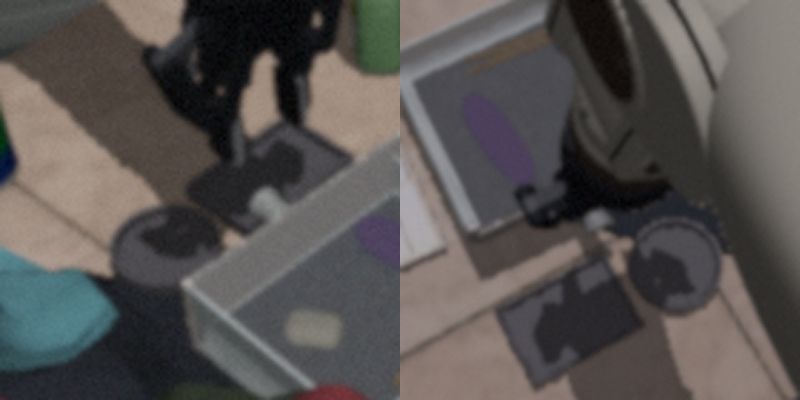

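Emit:
drive_tool:
  increments:
    - [[0, 0, -30], [0, 0, 0], 0.5]
    - [[0, 0, -30], [0, 0, 0], 0.5]
    - [[0, 0, -20], [0, 0, 0], 0.5]
    - [[0, 0, 0], [0, 0, 0], 0]
    - [[0, 0, 0], [0, 0, 0], 0]
    - [[0, 0, 0], [0, 0, 0], 0]
    - [[0, 0, 0], [0, 0, 0], 0]
    - [[0, 0, 0], [0, 0, 0], 0]

```text
clock: 14.92
eef_pos: [0.4803, 0.2203, 0.0358]
tool_rot: [-0.235, 0.972, 0.002, -0.001]
ft_force: [-3.9, 4.4, -11.9]
grip_width: 0.0192
grasp_force: 58.9
```

Emit:
drive_tool:
  increments:
    - [[-8, -4, 0], [0, 0, 0], 0]
    - [[-14, -7, 0], [0, 0, 0], 0]
    - [[-14, -7, 0], [0, 0, 0], 0]
    - [[-14, -7, 0], [0, 0, 0], 0]
    - [[-14, -7, 0], [0, 0, 0], 0]
    - [[-14, -7, 0], [0, 0, 0], 0]
    - [[-14, -7, 0], [0, 0, 0], 0]
    - [[-10, -5, 0], [0, 0, 0], 0]

```text
clock: 15.58
eef_pos: [0.3778, 0.1693, 0.0358]
tool_rot: [-0.235, 0.972, 0.002, -0.001]
ft_force: [-0.8, 7.1, -17.7]
grip_width: 0.0191
grasp_force: 59.8
```

Emit:
drive_tool:
  increments:
    - [[0, 0, 0], [0, 0, 0], 0]
    - [[0, 0, 0], [0, 0, 0], 0]

```text
clock: 15.75
eef_pos: [0.3777, 0.1692, 0.0359]
tool_rot: [-0.234, 0.972, 0.002, -0.001]
ft_force: [-5.1, 6.9, -14.3]
grip_width: 0.019
grasp_force: 63.4
```

Emit:
drive_tool:
  increments:
    - [[0, 0, 0], [0, 0, 0], 0.5]
    - [[0, 0, 0], [0, 0, 0], 0.5]
    - [[0, 0, 0], [0, 0, 0], 0.5]
    - [[0, 0, 30], [0, 0, 0], 0.5]
    - [[0, 0, 40], [0, 0, 0], 0.5]
    - [[-15, 0, 40], [0, 0, 0], 0.5]
    - [[-30, -5, 20], [0, 0, 0], 0.5]
    - [[-30, -5, 0], [0, 0, 0], 0.5]

```text
clock: 16.42
eef_pos: [0.3096, 0.1601, 0.1705]
tool_rot: [-0.234, 0.972, 0.001, 0.007]
ft_force: [-0.5, 0.8, -0.7]
grip_width: 0.0426
grasp_force: 0.0
```

Run:
```python
from h import *
np.set_printoptions(precision=4,suppress=True)
a=camera("scene");b=camera("top")
for c,s in((a,.0),(b,.0)):
  for q,z in(("nail_brush",.045),("soap_stub",.040)):
    for r in silhouettes(q,c)[:2]:
        v,u=np.nonzero(r["region"]);cn=max(cv2.findContours(r["region"].astype(np.uint8),0,2)[0],key=cv2.contourArea)
        g=np.array([at_z(c,*p[0],z)[:2] for p in cn],np.float32)*1000
        print(q,r["conf"],r["bbox"],at_z(c,u.mean(),v.mean(),z),cv2.minAreaRect(g))
i=np.hstack([cv2.resize(a["image"][145:265,110:270],(400,300),interpolation=2),cv2.resize(b["image"][160:280,220:380],(400,300),interpolation=2)])
save({"image":i},"k.png");print(get_obs()["eef_pos"])
```

```text
nail_brush 0.56 [178.4, 166.7, 215.5, 187.1] [0.432  0.2383 0.045 ] ((429.6443176269531, 236.79966735839844), (72.59956359863281, 36.44197463989258), 34.1977424621582)
soap_stub 0.68 [156.5, 197.2, 178.8, 208.3] [0.4702 0.1648 0.04  ] ((470.0174560546875, 165.08984375), (33.706241607666016, 27.74569320678711), 70.04475402832031)
nail_brush 0.65 [277.2, 208.1, 305.2, 242.6] [0.4358 0.2403 0.045 ] ((435.52392578125, 240.5746307373047), (83.22795867919922, 27.723407745361328), 34.50334930419922)
soap_stub 0.72 [311.8, 206.9, 329.1, 217.4] [0.4681 0.1665 0.04  ] ((468.0880432128906, 166.5889434814453), (32.91765594482422, 21.320358276367188), 58.96885299682617)
[0.3067 0.1584 0.1651]
```

View pics/k.png

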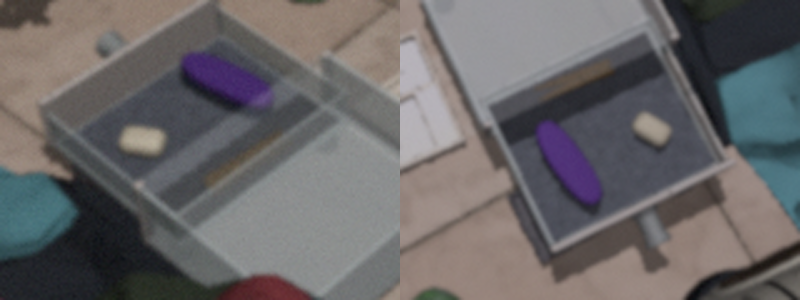

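Emit:
drive_tool:
  increments:
    - [[32, 20, 0], [0, 0, 7], 0.47]
    - [[32, 20, 0], [0, 0, 0], 0.47]
    - [[32, 21, 0], [0, 0, 0], 0.47]
    - [[33, 21, 0], [0, 0, 0], 0.47]
    - [[0, 0, -25], [0, 0, 0], 0.47]
    - [[0, 0, -25], [0, 0, 0], 0.47]
    - [[0, 0, 0], [0, 0, 0], 0.47]
    - [[0, 0, 0], [0, 0, 0], 0.47]

```text
clock: 17.38
eef_pos: [0.4336, 0.2392, 0.1124]
tool_rot: [-0.293, 0.956, -0.001, -0.002]
ft_force: [0.2, -0.2, 0.7]
grip_width: 0.0403
grasp_force: 0.0
```

Emit:
drive_tool:
  increments:
    - [[2, 1, -30], [0, 0, 0], 0.47]
    - [[0, 0, -25], [0, 0, 0], 0.47]
    - [[0, 0, -17], [0, 0, 0], 0.47]
    - [[0, 0, 0], [0, 0, 0], 0.47]
    - [[0, 0, 0], [0, 0, 0], 0.47]

```text
clock: 17.8
eef_pos: [0.4366, 0.241, 0.0431]
tool_rot: [-0.293, 0.956, -0.0, 0.0]
ft_force: [0.8, 1.7, 0.7]
grip_width: 0.0401
grasp_force: 0.0
```

Emit:
drive_tool:
  increments:
    - [[0, 0, -6], [0, 0, 0], 0.47]
    - [[0, 0, -4], [0, 0, 0], 0.47]
    - [[0, 0, 0], [0, 0, 0], 0]
    - [[0, 0, 0], [0, 0, 0], 0]
    - [[0, 0, 0], [0, 0, 0], 0]
    - [[0, 0, 0], [0, 0, 0], 0]
    - [[0, 0, 0], [0, 0, 0], 0]

```text
clock: 18.38
eef_pos: [0.4371, 0.2414, 0.0332]
tool_rot: [-0.293, 0.956, 0.0, 0.001]
ft_force: [-0.3, -0.4, 6.0]
grip_width: 0.0276
grasp_force: 59.7
```

Emit:
drive_tool:
  increments:
    - [[0, 0, 20], [0, 0, 0], 0]
    - [[0, 0, 35], [0, 0, 0], 0]
    - [[0, 0, 35], [0, 0, 0], 0]
    - [[6, 15, 0], [0, 0, 6.7], 0]
    - [[6, 15, 0], [0, 0, 6.7], 0]
    - [[6, 15, 0], [0, 0, 6.7], 0]
    - [[6, 15, 0], [0, 0, 6.7], 0]
    - [[6, 15, 0], [0, 0, 6.7], 0]

```text
clock: 19.05
eef_pos: [0.4661, 0.3164, 0.1219]
tool_rot: [-0.559, 0.829, 0.0, -0.0]
ft_force: [0.3, -0.6, -1.0]
grip_width: 0.0271
grasp_force: 59.5
```

Emit:
drive_tool:
  increments:
    - [[6, 15, 0], [0, 0, 6.7], 0]
    - [[6, 15, 0], [0, 0, 6.7], 0]
    - [[6, 15, 0], [0, 0, 6.7], 0]
    - [[6, 15, 0], [0, 0, 6.7], 0]
    - [[7, 15, 0], [0, 0, 6.7], 0]
    - [[7, 15, 0], [0, 0, 6.7], 0]
    - [[7, 15, 0], [0, 0, 6.3], 0]
    - [[0, 0, 0], [0, 0, 0], 0]

```text
clock: 19.72
eef_pos: [0.5117, 0.4234, 0.1211]
tool_rot: [0.84, -0.542, -0.0, -0.0]
ft_force: [-0.3, 0.3, 0.2]
grip_width: 0.0273
grasp_force: 59.5
```

Emit:
drive_tool:
  increments:
    - [[0, 0, -30], [0, 0, 0], 0]
    - [[0, 0, -30], [0, 0, 0], 0]
    - [[0, 0, 0], [0, 0, 0], 0]
    - [[0, 0, 0], [0, 0, 0], 0]

```text
clock: 20.05
eef_pos: [0.5091, 0.4189, 0.0599]
tool_rot: [0.839, -0.544, -0.001, 0.003]
ft_force: [0.5, 0.7, -0.0]
grip_width: 0.0274
grasp_force: 59.5
```

Run:
```python
from h import *
np.set_printoptions(precision=4,suppress=True)
a=camera("scene");b=camera("top")
for c in(a,b):
  for q,z in(("nail_brush",.07),):
    for r in silhouettes(q,c)[:1]:
        v,u=np.nonzero(r["region"]);print(q,r["conf"],r["bbox"],at_z(c,u.mean(),v.mean(),z))
i=np.hstack([cv2.resize(a["image"][110:240,220:360],(430,400),interpolation=2),cv2.resize(b["image"][140:260,160:280],(370,400),interpolation=2)])
save({"image":i},"l.png");print(get_obs()["eef_pos"])
```

```text
nail_brush 0.67 [285.4, 160.0, 306.4, 186.1] [0.5137 0.403  0.07  ]
[0.5126 0.4218 0.0648]
```

View pics/l.png

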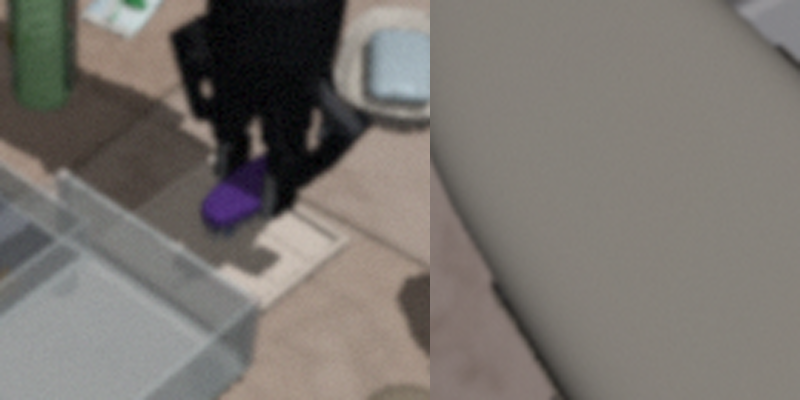

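Emit:
drive_tool:
  increments:
    - [[0, 0, -25], [0, 0, 0], 0]
    - [[0, 0, -17], [0, 0, 0], 0]
    - [[0, 0, 0], [0, 0, 0], 0]
    - [[0, 0, 0], [0, 0, 0], 0]
    - [[0, 0, 0], [0, 0, 0], 0]

```text
clock: 20.67
eef_pos: [0.5123, 0.4218, 0.0223]
tool_rot: [0.839, -0.544, 0.0, -0.002]
ft_force: [0.8, 0.3, -0.4]
grip_width: 0.0275
grasp_force: 59.5
```

Emit:
drive_tool:
  increments:
    - [[0, 0, -5], [0, 0, 0], 0]
    - [[0, 0, -4], [0, 0, 0], 0]
    - [[0, 0, 0], [0, 0, 0], 0]
    - [[0, 0, 0], [0, 0, 0], 0]

```text
clock: 21.0
eef_pos: [0.5112, 0.4209, 0.0113]
tool_rot: [0.839, -0.544, -0.0, 0.0]
ft_force: [-0.0, -0.5, -0.9]
grip_width: 0.0271
grasp_force: 59.5
```

Emit:
drive_tool:
  increments:
    - [[0, 0, 0], [0, 0, 0], 0.47]
    - [[0, 0, 0], [0, 0, 0], 0.47]
    - [[0, 0, 0], [0, 0, 0], 0.47]
    - [[0, 0, 25], [0, 0, 0], 0.47]
    - [[0, 0, 40], [0, 0, 0], 0.47]
    - [[0, 0, 40], [0, 0, 0], 0.47]
    - [[0, 0, 10], [0, 0, 0], 0.47]

```text
clock: 21.58
eef_pos: [0.5144, 0.4235, 0.1344]
tool_rot: [0.839, -0.544, 0.002, -0.006]
ft_force: [1.4, 1.5, 1.8]
grip_width: 0.0405
grasp_force: 0.0
```

Emit:
drive_tool:
  increments:
    - [[-5, -32, 0], [0, 0, -6.9], 0.42]
    - [[-5, -32, 0], [0, 0, -6.9], 0.42]
    - [[-5, -32, 0], [0, 0, -6.9], 0.42]
    - [[-6, -32, 0], [0, 0, -6.9], 0.42]
    - [[-6, -32, 0], [0, 0, -6.9], 0.42]
    - [[-6, -32, 0], [0, 0, -6.9], 0.42]
    - [[-5, -32, 0], [0, 0, -6.9], 0.42]
    - [[-5, -30, 0], [0, 0, -6.9], 0.42]

```text
clock: 22.25
eef_pos: [0.468, 0.1655, 0.1268]
tool_rot: [-0.489, 0.872, -0.0, 0.001]
ft_force: [-0.2, 0.0, 0.5]
grip_width: 0.0359
grasp_force: 0.0
```

Emit:
drive_tool:
  increments:
    - [[0, 0, 0], [0, 0, 0], 0.42]
    - [[0, 0, 0], [0, 0, 0], 0.42]
    - [[0, 0, 0], [0, 0, 0], 0.42]

```text
clock: 22.5
eef_pos: [0.469, 0.1674, 0.1269]
tool_rot: [-0.492, 0.871, -0.0, 0.001]
ft_force: [0.2, 0.4, 0.4]
grip_width: 0.0358
grasp_force: 0.0
```

Run:
```python
from h import *
np.set_printoptions(precision=4,suppress=True)
a=camera("scene");b=camera("top");z=.026
for c in(a,b):
    for r in silhouettes("nail_brush",c)[:1]:
        cn=max(cv2.findContours(r["region"].astype(np.uint8),0,2)[0],key=cv2.contourArea)
        g=np.array([at_z(c,*p[0],.018)[:2] for p in cn],np.float32)*1000
        print(r["conf"],cv2.minAreaRect(g))
i=np.hstack([cv2.resize(a["image"][110:240,220:360],(430,400),interpolation=2),cv2.resize(b["image"][140:260,160:280],(370,400),interpolation=2)])
save({"image":i},"n.png");print(get_obs()["eef_pos"],get_obs()["tool_rot"])
```

```text
0.72 ((507.6642761230469, 426.385498046875), (34.74358367919922, 75.91146087646484), 24.81466293334961)
0.82 ((512.0451049804688, 419.47076416015625), (29.58966064453125, 83.48729705810547), 28.360410690307617)
[0.4686 0.1681 0.1263] [-0.4926  0.8702 -0.      0.0003]
```

View pics/n.png

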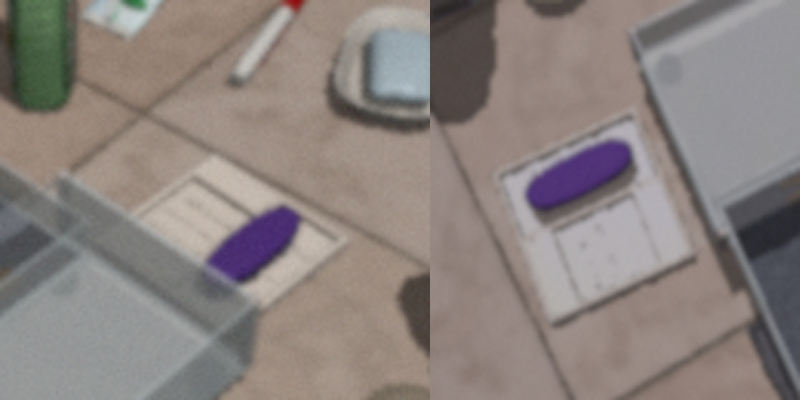

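Emit:
drive_tool:
  increments:
    - [[-1, -1, -30], [0, 0, 0], 0.42]
    - [[0, 0, -30], [0, 0, 0], 0.42]
    - [[0, 0, -22], [0, 0, 0], 0.42]
    - [[0, 0, 0], [0, 0, 0], 0.42]
    - [[0, 0, 0], [0, 0, 0], 0.42]
    - [[0, 0, 0], [0, 0, 0], 0.42]

```text
clock: 23.2
eef_pos: [0.4682, 0.1668, 0.0453]
tool_rot: [-0.492, 0.871, -0.0, 0.001]
ft_force: [1.1, 1.3, -0.1]
grip_width: 0.036
grasp_force: 0.0
```

Emit:
drive_tool:
  increments:
    - [[0, 0, -7], [0, 0, 0], 0.42]
    - [[0, 0, -5], [0, 0, 0], 0.42]
    - [[0, 0, 0], [0, 0, 0], 0]
    - [[0, 0, 0], [0, 0, 0], 0]
    - [[0, 0, 0], [0, 0, 0], 0]
    - [[0, 0, 0], [0, 0, 0], 0]
    - [[0, 0, 0], [0, 0, 0], 0]

```text
clock: 23.78
eef_pos: [0.4675, 0.166, 0.0326]
tool_rot: [-0.492, 0.871, -0.0, 0.0]
ft_force: [-0.6, -1.2, 0.2]
grip_width: 0.0188
grasp_force: 58.8
```

Emit:
drive_tool:
  increments:
    - [[0, 0, 20], [0, 0, 0], 0]
    - [[0, 0, 35], [0, 0, 0], 0]
    - [[0, 0, 38], [0, 0, 0], 0]
    - [[-1, 29, 0], [0, 0, -5], 0]
    - [[-1, 29, 0], [0, 0, -5], 0]
    - [[-1, 29, 0], [0, 0, -5], 0]
    - [[-1, 29, 0], [0, 0, -5], 0]
    - [[-1, 29, 0], [0, 0, -5], 0]

```text
clock: 24.45
eef_pos: [0.4622, 0.3122, 0.1256]
tool_rot: [-0.289, 0.957, -0.0, 0.0]
ft_force: [0.4, -0.4, -1.3]
grip_width: 0.0192
grasp_force: 58.8
```

Emit:
drive_tool:
  increments:
    - [[-1, 29, 0], [0, 0, -5], 0]
    - [[0, 29, 0], [0, 0, -5], 0]
    - [[0, 29, 0], [0, 0, 0], 0]
    - [[0, 0, -30], [0, 0, 0], 0]
    - [[0, 0, -30], [0, 0, 0], 0]
    - [[0, 0, -20], [0, 0, 0], 0]
    - [[0, 0, 0], [0, 0, 0], 0]
    - [[0, 0, 0], [0, 0, 0], 0]

```text
clock: 25.12
eef_pos: [0.4603, 0.3972, 0.0441]
tool_rot: [-0.207, 0.978, -0.001, -0.002]
ft_force: [0.6, 0.4, -0.4]
grip_width: 0.0188
grasp_force: 58.8
```

Emit:
drive_tool:
  increments:
    - [[0, 0, -15], [0, 0, 0], 0]
    - [[0, 0, -9], [0, 0, 0], 0]
    - [[0, 0, -8], [0, 0, 0], 0]
    - [[0, 0, 0], [0, 0, 0], 0]
    - [[0, 0, 0], [0, 0, 0], 0]
    - [[0, 0, 0], [0, 0, 0], 0]

```text
clock: 25.62
eef_pos: [0.4618, 0.3983, 0.0142]
tool_rot: [-0.207, 0.978, 0.0, 0.001]
ft_force: [-0.2, -0.2, 0.2]
grip_width: 0.0192
grasp_force: 58.8
```

Emit:
drive_tool:
  increments:
    - [[0, 0, -3], [0, 0, 0], 0]
    - [[0, 0, 0], [0, 0, 0], 0]
    - [[0, 0, 0], [0, 0, 0], 0.4]
    - [[0, 0, 0], [0, 0, 0], 0.4]
    - [[0, 0, 0], [0, 0, 0], 0.4]
    - [[0, 0, 30], [0, 0, 0], 0.4]
    - [[0, 0, 40], [0, 0, 0], 0.4]
    - [[0, 0, 40], [0, 0, 0], 0.4]

```text
clock: 26.28
eef_pos: [0.4602, 0.3971, 0.1202]
tool_rot: [-0.207, 0.978, -0.001, -0.002]
ft_force: [0.8, -0.0, 0.6]
grip_width: 0.0341
grasp_force: 0.0
```

Emit:
drive_tool:
  increments:
    - [[0, -25, 0], [0, 0, 0], 0.5]
    - [[-10, -35, 0], [0, 0, 3], 0.5]
    - [[-10, -35, 0], [0, 0, 0], 0.5]
    - [[-10, -35, 0], [0, 0, 0], 0.5]
    - [[-15, -35, 0], [0, 0, 0], 0.5]
    - [[-20, -35, 0], [0, 0, 0], 0.5]
    - [[-19, -29, 0], [0, 0, 0], 0.5]
    - [[0, 0, 0], [0, 0, 0], 0.5]

```text
clock: 26.95
eef_pos: [0.3715, 0.1638, 0.1193]
tool_rot: [-0.231, 0.973, -0.001, -0.004]
ft_force: [-1.7, -0.1, -0.5]
grip_width: 0.0427
grasp_force: 0.0
```

Run:
```python
from h import *
np.set_printoptions(precision=4,suppress=True)
a=camera("scene");b=camera("top")
D=np.array([.4853,.4085]);t=np.radians(24.1);R=np.array([[np.cos(t),np.sin(t)],[-np.sin(t),np.cos(t)]])
for c in(a,b):
  for q,z in(("soap_stub",.012),("nail_brush",.015)):
    for r in silhouettes(q,c)[:1]:
        cn=max(cv2.findContours(r["region"].astype(np.uint8),0,2)[0],key=cv2.contourArea)
        g=np.array([at_z(c,*p[0],z)[:2] for p in cn],np.float32)*1000
        m=cv2.minAreaRect(g);print(q,r["conf"],m,"dish frame",R@(np.array(m[0])/1000-D))
print(get_obs()["eef_pos"],get_obs()["tool_rot"])
i=np.hstack([cv2.resize(a["image"][110:240,220:360],(430,400),interpolation=2),cv2.resize(b["image"][140:260,160:280],(370,400),interpolation=2)])
save({"image":i},"p.png")
```

```text
soap_stub 0.69 ((463.5774841308594, 397.3381652832031), (33.4835319519043, 25.32406997680664), 24.69207191467285) dish frame [-0.0244 -0.0013]
nail_brush 0.83 ((502.97265625, 428.8412780761719), (33.784305572509766, 70.8987045288086), 31.322673797607422) dish frame [0.0244 0.0114]
soap_stub 0.51 ((463.2796630859375, 398.0831298828125), (33.99142074584961, 21.419984817504883), 23.445842742919922) dish frame [-0.0244 -0.0005]
nail_brush 0.78 ((513.1472778320312, 418.4114685058594), (28.922019958496094, 80.69140625), 24.855894088745117) dish frame [ 0.0295 -0.0023]
[0.3785 0.17   0.1207] [-0.2331  0.9725  0.0001  0.0009]
```

Emit:
drive_tool:
  increments:
    - [[0, 0, -35], [0, 0, 0.5], 0.5]
    - [[0, 0, -30], [0, 0, 0], 0.5]
    - [[0, 0, -20], [0, 0, 0], 0.5]
    - [[0, 0, 0], [0, 0, 0], 0.5]
    - [[0, 0, 0], [0, 0, 0], 0]
    - [[0, 0, 0], [0, 0, 0], 0]
    - [[0, 0, 0], [0, 0, 0], 0]
    - [[0, 0, 0], [0, 0, 0], 0]

```text
clock: 27.92
eef_pos: [0.3783, 0.1697, 0.0362]
tool_rot: [-0.237, 0.972, 0.0, 0.001]
ft_force: [1.2, 1.4, -3.7]
grip_width: 0.0194
grasp_force: 58.8
```

Emit:
drive_tool:
  increments:
    - [[8, 4, 0], [0, 0, 0], 0]
    - [[14, 7, 0], [0, 0, 0], 0]
    - [[14, 7, 0], [0, 0, 0], 0]
    - [[14, 7, 0], [0, 0, 0], 0]
    - [[14, 7, 0], [0, 0, 0], 0]
    - [[14, 7, 0], [0, 0, 0], 0]
    - [[14, 7, 0], [0, 0, 0], 0]
    - [[8, 4, 0], [0, 0, 0], 0]

```text
clock: 28.58
eef_pos: [0.4796, 0.2202, 0.0361]
tool_rot: [-0.237, 0.972, 0.0, 0.001]
ft_force: [-1.1, -0.2, 1.8]
grip_width: 0.0191
grasp_force: 59.7
```

Emit:
drive_tool:
  increments:
    - [[2, 1, 0], [0, 0, 0], 0]
    - [[2, 1, 0], [0, 0, 0], 0]
    - [[1, 0.5, 0], [0, 0, 0], 0]
    - [[0, 0, 0], [0, 0, 0], 0]
    - [[0, 0, 0], [0, 0, 0], 0]

```text
clock: 29.0
eef_pos: [0.4799, 0.2203, 0.036]
tool_rot: [-0.237, 0.972, -0.001, -0.002]
ft_force: [-7.2, -2.6, 8.1]
grip_width: 0.0194
grasp_force: 59.7
```

Emit:
drive_tool:
  increments:
    - [[3, 1.5, 0], [0, 0, 0], 0]
    - [[0, 0, 0], [0, 0, 0], 0]
    - [[0, 0, 0], [0, 0, 0], 0]

```text
clock: 29.25
eef_pos: [0.4799, 0.2203, 0.0359]
tool_rot: [-0.237, 0.972, -0.001, -0.005]
ft_force: [-14.5, -6.7, 15.7]
grip_width: 0.0193
grasp_force: 59.8
```

Emit:
drive_tool:
  increments:
    - [[-3, -1.5, 0], [0, 0, 0], 0]
    - [[0, 0, 0], [0, 0, 0], 0.5]
    - [[0, 0, 0], [0, 0, 0], 0.5]
    - [[0, 0, 0], [0, 0, 0], 0.5]
    - [[0, 0, 30], [0, 0, 0], 0.5]
    - [[0, 0, 40], [0, 0, 0], 0.5]
    - [[0, 0, 40], [0, 0, 0], 0.5]
    - [[0, 0, 40], [0, 0, 0], 0.6]

```text
clock: 29.92
eef_pos: [0.4825, 0.2215, 0.187]
tool_rot: [-0.237, 0.972, -0.0, 0.0]
ft_force: [0.6, 1.0, 0.2]
grip_width: 0.0507
grasp_force: 0.0
```

Emit:
drive_tool:
  increments:
    - [[0, 0, 38], [0, 0, 0], 1]
    - [[0, 0, 25], [0, 0, 0], 1]
    - [[-26, -30, 0], [0, 0, 0], 1]
    - [[-26, -30, 0], [0, 0, 0], 1]
    - [[-26, -30, 0], [0, 0, 0], 1]
    - [[-26, -30, 0], [0, 0, 0], 1]
    - [[-26, -30, 0], [0, 0, 0], 1]
    - [[-27, -30, 0], [0, 0, 0], 1]

```text
clock: 30.58
eef_pos: [0.3247, 0.0406, 0.2486]
tool_rot: [-0.237, 0.971, -0.0, 0.001]
ft_force: [0.5, -0.6, 0.5]
grip_width: 0.0856
grasp_force: 0.0
```

Emit:
drive_tool:
  increments:
    - [[0, 0, 0], [0, 0, 0], 1]
    - [[0, 0, 0], [0, 0, 0], 1]
    - [[0, 0, 0], [0, 0, 0], 1]

```text
clock: 30.83
eef_pos: [0.3265, 0.0416, 0.249]
tool_rot: [-0.236, 0.972, -0.0, 0.002]
ft_force: [0.8, 0.2, -0.2]
grip_width: 0.0854
grasp_force: 0.0
```

Run:
```python
from h import *
a=camera("scene");b=camera("top")
i=np.hstack([cv2.resize(a["image"][0:280,60:340],(400,400),interpolation=2),cv2.resize(b["image"][110:310,190:390],(400,400),interpolation=2)])
save({"image":i},"q.png");print(get_obs()["eef_pos"])
```

```text
[0.32656859 0.04208889 0.24862147]
```

View pics/q.png

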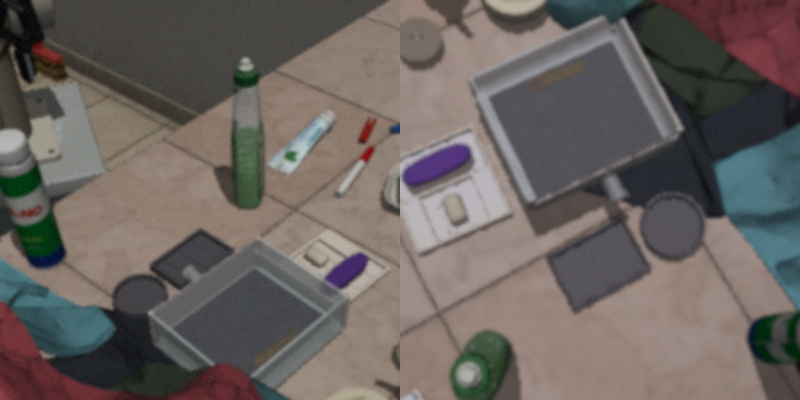

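Emit:
drive_tool:
  increments:
    - [[-2, -1, -30], [0, 0, 0], 1]
    - [[0, 0, -30], [0, 0, 0], 1]
    - [[0, 0, -30], [0, 0, 0], 1]
    - [[0, 0, -12], [0, 0, 0], 1]
    - [[0, 0, 0], [0, 0, 0], 0]
    - [[0, 0, 0], [0, 0, 0], 0]
    - [[0, 0, 0], [0, 0, 0], 0]
    - [[0, 0, 0], [0, 0, 0], 0]

```text
clock: 31.6
eef_pos: [0.325, 0.0411, 0.1477]
tool_rot: [-0.237, 0.971, -0.0, 0.002]
ft_force: [1.2, -0.0, 0.5]
grip_width: 0.0503
grasp_force: 62.9
```

Emit:
drive_tool:
  increments:
    - [[0, 0, 0], [0, 0, 0], 0]
    - [[0, 0, 0], [0, 0, 0], 0]
    - [[0, 0, 0], [0, 0, 0], 0]

```text
clock: 31.85
eef_pos: [0.325, 0.041, 0.1477]
tool_rot: [-0.237, 0.972, 0.0, 0.002]
ft_force: [0.3, 1.5, 7.0]
grip_width: 0.0508
grasp_force: 63.5
```

Emit:
drive_tool:
  increments:
    - [[0, 0, 20], [0, 0, 0], 0]
    - [[0, 0, 30], [0, 0, 0], 0]
    - [[13, 9, 10], [0, 0, 0], 0]
    - [[25, 22, 0], [0, 0, 0], 0]
    - [[25, 22, 0], [0, 0, 0], 0]
    - [[25, 22, 0], [0, 0, 0], 0]
    - [[25, 22, 0], [0, 0, 0], 0]
    - [[10, 12, 0], [0, 0, 0], 0]

```text
clock: 32.52
eef_pos: [0.4491, 0.1515, 0.2057]
tool_rot: [-0.237, 0.971, -0.0, 0.001]
ft_force: [-0.2, -0.6, -1.9]
grip_width: 0.0505
grasp_force: 64.0
```

Emit:
drive_tool:
  increments:
    - [[0, 0, -20], [0, 0, 0], 0]
    - [[0, 0, -12], [0, 0, 0], 0]
    - [[0, 0, 0], [0, 0, 0], 0]
    - [[0, 0, 0], [0, 0, 0], 0]
    - [[0, 0, 0], [0, 0, 0], 0]

```text
clock: 32.93
eef_pos: [0.4464, 0.1493, 0.1747]
tool_rot: [-0.237, 0.972, -0.0, 0.0]
ft_force: [0.5, -0.0, -3.1]
grip_width: 0.0506
grasp_force: 64.0
```

Emit:
drive_tool:
  increments:
    - [[1, 0.5, -8], [0, 0, 0], 0]
    - [[0, 0, -6], [0, 0, 0], 0]
    - [[0, 0, -4], [0, 0, 0], 0]
    - [[0, 0, 0], [0, 0, 0], 0]
    - [[0, 0, 0], [0, 0, 0], 0]
    - [[0, 0, 0], [0, 0, 0], 0]

```text
clock: 33.43
eef_pos: [0.4474, 0.15, 0.1564]
tool_rot: [-0.237, 0.972, -0.0, 0.0]
ft_force: [0.4, 0.5, -2.7]
grip_width: 0.0505
grasp_force: 64.0
```

Emit:
drive_tool:
  increments:
    - [[0, 0, -2], [0, 0, 0], 0]
    - [[0, 0, -1], [0, 0, 0], 0]
    - [[0, 0, 0], [0, 0, 0], 0]
    - [[0, 0, 0], [0, 0, 0], 0]

```text
clock: 33.77
eef_pos: [0.4477, 0.1501, 0.1538]
tool_rot: [-0.237, 0.972, -0.0, 0.001]
ft_force: [-0.8, 0.9, 0.6]
grip_width: 0.0507
grasp_force: 64.3
```

Emit:
drive_tool:
  increments:
    - [[0, 0, 0], [0, 0, 0], 1]
    - [[0, 0, 0], [0, 0, 0], 1]
    - [[0, 0, 0], [0, 0, 0], 1]
    - [[0, 0, 0], [0, 0, 0], 1]
    - [[0, 0, 20], [0, 0, 0], 1]
    - [[0, 0, 40], [0, 0, 0], 1]
    - [[0, 0, 40], [0, 0, 0], 1]
    - [[0, 0, 15], [0, 0, 0], 1]

```text
clock: 34.43
eef_pos: [0.4492, 0.1506, 0.2737]
tool_rot: [-0.237, 0.972, 0.0, 0.004]
ft_force: [2.6, -0.1, -0.7]
grip_width: 0.0855
grasp_force: 0.0
```

Emit:
drive_tool:
  increments:
    - [[-20, 26, 0], [0, 0, 0], 1]
    - [[-20, 26, 0], [0, 0, 0], 1]
    - [[-20, 26, 0], [0, 0, 0], 1]
    - [[-20, 26, 0], [0, 0, 0], 1]
    - [[-20, 26, 0], [0, 0, 0], 1]
    - [[-20, 26, 0], [0, 0, 0], 1]
    - [[-19, 26, 0], [0, 0, 0], 1]
    - [[-19, 26, 0], [0, 0, 0], 1]

```text
clock: 35.1
eef_pos: [0.2882, 0.3591, 0.2685]
tool_rot: [-0.237, 0.972, 0.0, 0.0]
ft_force: [1.1, 0.4, 1.2]
grip_width: 0.0855
grasp_force: 0.0
```

Emit:
drive_tool:
  increments:
    - [[0, 0, 0], [0, 0, 0], 1]
    - [[0, 0, 0], [0, 0, 0], 1]
    - [[0, 0, 0], [0, 0, 0], 1]

```text
clock: 35.35
eef_pos: [0.2893, 0.3578, 0.2682]
tool_rot: [-0.237, 0.971, -0.0, 0.0]
ft_force: [0.7, 0.1, -0.3]
grip_width: 0.0858
grasp_force: 0.0
```

Run:
```python
from h import *
np.set_printoptions(precision=4,suppress=True)
print(get_obs()["eef_pos"])
def cyl(r,z,x,y): return [[x+r*np.cos(t),y+r*np.sin(t),z] for t in np.linspace(0,6.28,24)]
def hull(c,m,P):
    h=cv2.convexHull(np.array([proj(c,p) for p in P],np.float32)).astype(np.int32);cv2.fillConvexPoly(m,h,1)
for n in("scene","top"):
    c=camera(n)
    for r in silhouettes("spray_can",c)[:1]:
        m=r["region"];best=[]
        for x in np.arange(.43,.47,.002):
            for y in np.arange(.13,.17,.002):
                k=np.zeros(m.shape,np.uint8);hull(c,k,cyl(.027,.006,x,y)+cyl(.027,.189,x,y)+cyl(.024,.211,x,y));k=k>0
                best.append(((k&m).sum()/(k|m).sum(),x,y))
        print(n,"can",r["conf"],max(best))
    for r in silhouettes("flat_bottle",c)[:1]:
        m=r["region"];best=[]
        for x in np.arange(.27,.31,.003):
          for y in np.arange(.34,.38,.003):
            for a in range(0,180,5):
                t=np.radians(a);k=np.zeros(m.shape,np.uint8);e=np.linspace(0,6.28,20)
                E=lambda z,s:[[x+s*.0235*np.cos(t)*np.cos(q)-s*.0395*np.sin(t)*np.sin(q),y+s*.0235*np.sin(t)*np.cos(q)+s*.0395*np.cos(t)*np.sin(q),z] for q in e]
                hull(c,k,E(0,1)+E(.12,1)+cyl(.017,.193,x,y));hull(c,k,cyl(.017,.193,x,y)+cyl(.017,.213,x,y));hull(c,k,cyl(.0095,.213,x,y)+cyl(.0095,.229,x,y));k=k>0
                best.append(((k&m).sum()/(k|m).sum(),x,y,a))
        print(n,"bottle",r["conf"],*sorted(best)[-4:],sep="\n")
```

```text
[0.2893 0.3578 0.2682]
scene can 0.96 (np.float64(0.9267554479418886), np.float64(0.452), np.float64(0.15000000000000002))
scene
bottle
0.9
(np.float64(0.9088471849865952), np.float64(0.28800000000000003), np.float64(0.35800000000000004), 75)
(np.float64(0.9101876675603218), np.float64(0.28800000000000003), np.float64(0.35800000000000004), 65)
(np.float64(0.9106344950848972), np.float64(0.28800000000000003), np.float64(0.35800000000000004), 70)
(np.float64(0.9111607142857143), np.float64(0.29700000000000004), np.float64(0.35500000000000004), 70)
top can 0.6 (np.float64(0.9611021069692058), np.float64(0.446), np.float64(0.15000000000000002))
top
bottle
0.51
(np.float64(0.0), np.float64(0.30900000000000005), np.float64(0.37900000000000006), 160)
(np.float64(0.0), np.float64(0.30900000000000005), np.float64(0.37900000000000006), 165)
(np.float64(0.0), np.float64(0.30900000000000005), np.float64(0.37900000000000006), 170)
(np.float64(0.0), np.float64(0.30900000000000005), np.float64(0.37900000000000006), 175)
```

Emit:
drive_tool:
  increments:
    - [[0, 0, -30], [0, 0, 0], 1]
    - [[0, 0, -30], [0, 0, 0], 1]
    - [[0, 0, -24], [0, 0, 0], 1]
    - [[0, 0, 0], [0, 0, 0], 1]
    - [[0, 0, 0], [0, 0, 0], 0]
    - [[0, 0, 0], [0, 0, 0], 0]
    - [[0, 0, 0], [0, 0, 0], 0]
    - [[0, 0, 0], [0, 0, 0], 0]

```text
clock: 36.32
eef_pos: [0.2902, 0.359, 0.1861]
tool_rot: [-0.237, 0.972, 0.001, 0.002]
ft_force: [-0.5, -0.0, 0.3]
grip_width: 0.0387
grasp_force: 0.0
```

Emit:
drive_tool:
  increments:
    - [[0, 0, 0], [0, 0, 0], 0]
    - [[0, 0, 0], [0, 0, 0], 0]
    - [[0, 0, 0], [0, 0, 0], 0]
    - [[0, 0, 0], [0, 0, 0], 0]

```text
clock: 36.65
eef_pos: [0.2904, 0.3589, 0.1865]
tool_rot: [-0.237, 0.972, 0.001, 0.002]
ft_force: [0.0, -1.3, 5.8]
grip_width: 0.0325
grasp_force: 59.6
```

Emit:
drive_tool:
  increments:
    - [[0, 0, 20], [0, 0, 0], 0]
    - [[0, 0, 30], [0, 0, 0], 0]
    - [[15, -16, 20], [0, 0, -6.8], 0]
    - [[20, -22, 0], [0, 0, -6.8], 0]
    - [[20, -22, 0], [0, 0, -6.8], 0]
    - [[20, -22, 0], [0, 0, -6.8], 0]
    - [[20, -22, 0], [0, 0, -6.8], 0]
    - [[18, -22, 0], [0, 0, -6.8], 0]

```text
clock: 37.32
eef_pos: [0.4031, 0.2308, 0.2544]
tool_rot: [0.119, 0.993, -0.0, 0.0]
ft_force: [0.6, 0.6, -3.9]
grip_width: 0.0323
grasp_force: 60.9
```

Emit:
drive_tool:
  increments:
    - [[0, 0, -30], [0, 0, 0], 0]
    - [[0, 0, -10], [0, 0, 0], 0]
    - [[0, 0, 0], [0, 0, 0], 0]
    - [[0, 0, 0], [0, 0, 0], 0]
    - [[0, 0, 0], [0, 0, 0], 0]

```text
clock: 37.73
eef_pos: [0.4027, 0.2325, 0.2152]
tool_rot: [0.116, 0.993, 0.0, 0.001]
ft_force: [0.2, -0.4, -4.2]
grip_width: 0.0325
grasp_force: 60.8
```

Run:
```python
from h import *
np.set_printoptions(precision=4,suppress=True)
o=get_obs();print(o["eef_pos"],o["tool_rot"]);z0=o["eef_pos"][2]-.1865
def cyl(r,z,x,y): return [[x+r*np.cos(t),y+r*np.sin(t),z+z0] for t in np.linspace(0,6.28,24)]
def hull(c,m,P):
    h=cv2.convexHull(np.array([proj(c,p) for p in P],np.float32)).astype(np.int32);cv2.fillConvexPoly(m,h,1)
c=camera("scene");e=np.linspace(0,6.28,20)
for r in silhouettes("flat_bottle",c)[:1]:
    m=r["region"];rows=np.nonzero(m)[0];best=[]
    for x in np.arange(.39,.42,.002):
      for y in np.arange(.22,.25,.002):
        for a in range(10,60,5):
            t=np.radians(a);k=np.zeros(m.shape,np.uint8)
            E=lambda z:[[x+.0235*np.cos(t)*np.cos(q)-.0395*np.sin(t)*np.sin(q),y+.0235*np.sin(t)*np.cos(q)+.0395*np.cos(t)*np.sin(q),z+z0] for q in e]
            hull(c,k,E(0)+E(.12)+cyl(.017,.193,x,y));k=k>0;k[:rows.min()+25]=0;mm=m.copy();mm[:rows.min()+25]=0
            best.append(((k&mm).sum()/(k|mm).sum(),x,y,a))
    print(r["conf"],r["bbox"],*sorted(best)[-5:],sep="\n")
b=camera("top")
save({"image":np.hstack([cv2.resize(c["image"][70:230,120:280],(400,400),interpolation=2),cv2.resize(b["image"][170:290,230:350],(400,400),interpolation=2)])},"r.png")
```

```text
[0.4027 0.2325 0.2152] [0.1163 0.9932 0.0003 0.0006]
0.87
[168.4, 71.6, 207.2, 183.7]
(np.float64(0.9206896551724137), np.float64(0.4), np.float64(0.232), 20)
(np.float64(0.9207177814029364), np.float64(0.398), np.float64(0.234), 30)
(np.float64(0.9212548015364916), np.float64(0.4), np.float64(0.232), 25)
(np.float64(0.9229293252318516), np.float64(0.398), np.float64(0.232), 25)
(np.float64(0.9237179487179488), np.float64(0.398), np.float64(0.234), 25)
```

View pics/r.png

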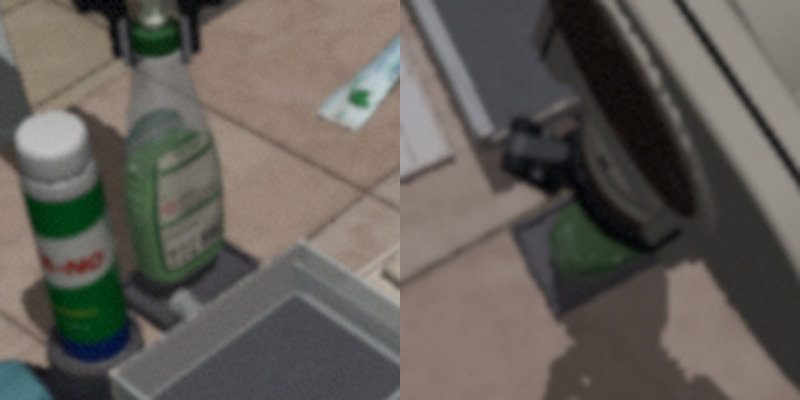

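Emit:
drive_tool:
  increments:
    - [[1, 0, -8], [0, 0, 1], 0]
    - [[0, 0, -5], [0, 0, 0], 0]
    - [[0, 0, -4], [0, 0, 0], 0]
    - [[0, 0, -2], [0, 0, 0], 0]
    - [[0, 0, 0], [0, 0, 0], 0]
    - [[0, 0, 0], [0, 0, 0], 0]

```text
clock: 38.38
eef_pos: [0.4032, 0.2319, 0.1951]
tool_rot: [0.108, 0.994, -0.0, -0.0]
ft_force: [0.8, -0.0, -3.5]
grip_width: 0.0328
grasp_force: 60.8
```

Emit:
drive_tool:
  increments:
    - [[0, 0, -2], [0, 0, 0], 0]
    - [[0, 0, -1], [0, 0, 0], 0]
    - [[0, 0, 0], [0, 0, 0], 0]
    - [[0, 0, 0], [0, 0, 0], 0]

```text
clock: 38.72
eef_pos: [0.4035, 0.2322, 0.1926]
tool_rot: [0.108, 0.994, 0.0, 0.0]
ft_force: [-0.9, -0.4, -3.3]
grip_width: 0.0322
grasp_force: 61.0
```

Emit:
drive_tool:
  increments:
    - [[0, 0, -1], [0, 0, 0], 0]
    - [[0, 0, 0], [0, 0, 0], 0]
    - [[0, 0, 0], [0, 0, 0], 0.8]
    - [[0, 0, 0], [0, 0, 0], 0.8]
    - [[0, 0, 0], [0, 0, 0], 0.8]
    - [[0, 0, 0], [0, 0, 0], 0.8]
    - [[0, 0, 20], [0, 0, 0], 0.8]
    - [[0, 0, 40], [0, 0, 0], 0.8]

```text
clock: 39.38
eef_pos: [0.4004, 0.2303, 0.2473]
tool_rot: [0.108, 0.994, -0.003, -0.004]
ft_force: [-0.1, -0.2, 0.4]
grip_width: 0.0686
grasp_force: 0.0
```

Emit:
drive_tool:
  increments:
    - [[0, 0, 30], [0, 0, 0], 0.8]
    - [[-30, 0, 0], [0, 0, 0], 0.8]
    - [[-30, 0, 0], [0, 0, 0], 0.8]
    - [[-30, 0, 0], [0, 0, 0], 0.8]
    - [[0, 0, 0], [0, 0, 0], 0.8]
    - [[0, 0, 0], [0, 0, 0], 0.8]

```text
clock: 39.88
eef_pos: [0.3126, 0.232, 0.2818]
tool_rot: [0.107, 0.994, 0.0, 0.001]
ft_force: [-0.1, -0.3, -0.7]
grip_width: 0.0684
grasp_force: 0.0
```

Run:
```python
from h import *
np.set_printoptions(precision=4,suppress=True)
print(get_obs()["eef_pos"],get_obs()["ft_force"])
for n in("scene","top"):
    c=camera(n)
    for q,z in(("spray_can",.211),("flat_bottle",.235),("nail_brush",.015),("soap_stub",.012)):
        for r in silhouettes(q,c)[:1]:
            v,u=np.nonzero(r["region"]);print(n,q,r["conf"],r["bbox"],at_z(c,u.mean(),v.mean(),z)[:2])
    print("expect bottle spout px",proj(c,[.4035,.2322,.235]),"base",proj(c,[.4035,.2322,.006]),"knob",proj(c,[.48,.2203,.05]))
    for r in silhouettes("drawer_knob",c)[:1]:print(r["conf"],r["bbox"])
```

```text
[0.3126 0.232  0.2818] [-0.1133 -0.2912 -0.7169]
scene spray_can 0.73 [124.0, 116.1, 177.7, 216.6] [0.5544 0.1404]
scene flat_bottle 0.88 [170.2, 85.3, 211.3, 192.6] [0.5523 0.2026]
scene nail_brush 0.82 [287.1, 177.3, 317.6, 199.8] [0.5047 0.4256]
scene soap_stub 0.61 [272.3, 172.6, 290.7, 185.1] [0.4615 0.3978]
expect bottle spout px [182.0063  84.4763] base [193.3108 182.0622] knob [196.0992 193.9565]
0.52 [186.2, 185.7, 199.8, 195.8]
top spray_can 0.76 [314.8, 194.9, 358.3, 229.6] [0.4386 0.1679]
top flat_bottle 0.85 [273.4, 221.3, 310.8, 250.8] [0.3876 0.2447]
top nail_brush 0.76 [191.8, 181.9, 226.2, 204.4] [0.5132 0.4206]
top soap_stub 0.51 [209.3, 204.7, 221.6, 222.5] [0.4636 0.398 ]
expect bottle spout px [299.3288 228.4308] base [289.9217 241.052 ] knob [296.7584 204.2362]
0.95 [253.8, 177.9, 325.0, 212.0]
```

```bash
python3 -c "
from workcell import job_done;print(job_done())"
```

```text
the job is handed in; nothing more can be done
None
```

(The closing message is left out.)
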